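# Start the glory-hole burner from its control box

### The arm

A 7-joint arm with a two-finger parallel gripper is mounted at the origin on the work surface. World frame = base frame: x ahead of the robot, y to its left, z up, the work surface at z = 0. Lengths are in m, angles in rad, forces in N, time in s.
With the tool pointing down it reaches from about 0.425 to 0.95 m from the base axis. Payload 4.7 kg.
Tool frame: the origin (TCP) lies on the centre line of the jaws, within the pads' length; the fingertips stand robot.nose_length ahead of it and the grasp point (between the pads) lies 8 mm behind it (robot.nose_length is the distance from the TCP to the fingertips, in m); z points along the fingers, y is the line along which they close (so a half turn about z gives the same grasp; the last joint's range is limited). The gripper opens to 85 mm and grips with 20 to 120 N. Pads are 22 mm wide; open, the fingers measure 114 mm over their backs; the gripper's body (76 mm by 85 mm) begins 54 mm behind the grasp point. The pads swing forward as they close: fully open they stand 13 mm farther back than shut.
Start: joints at [1.075, 0.469, -0.049, 1.532, 0.024, 1.141, -0.082], TCP at [0.304, -0.603, 0.242] pointing down, gripper open.
Joint ranges: [-2.59, 2.59], [-0.33, 1.99], [-1.39, 1.29], [0.1, 2.45], [-1.04, 4.18], [0.21, 1.99], [-2.66, 2.66]. Speed limits (rad/s): [2.57, 2.57, 3.14, 3.14, 3.14, 3.14, 3.14].

### API

Orientations are given as [roll, pitch, yaw] about the fixed x, y, z axes, in that order (R = Rz(yaw) Ry(pitch) Rx(roll)).
In Python, from plant import robot gives the robot as it stands. Calls block until the motion is done:
- robot.goto(position, orientation): joint-space move of the TCP to a pose.
- robot.move_straight(position, vel=0.15, attitude=None, contact_N=None): straight line of the TCP; attitude=None keeps the orientation; vel is the mean speed in m/s. With contact_N (N) it stops when the force on the tool has changed by that much, and returns True; else False.
- robot.move_joints(angles): joint-space move.
- robot.grip(opening, strength=None): opening from 0.0 (shut) to 1.0 (fully open); strength is the grip in N (None keeps the last); returns when the fingers have stopped.
- robot.sleep(seconds).
- robot.inverse_kinematics(position, orientation): joint angles nearest the present ones, or None.
- robot.sense(): the state.
- robot.grab_frame(name): name is "side" or "top" or "wrist"; returns a dict with "image" (400x640x3 uint8, red, green, blue), "range_z" (400x640 float32, m along the optical axis (not along the pixel's ray), 0 where there is no reading), "fx", "fy", "cx", "cy" (pixels), "R" (3x3) and "t" (3): a world point X has camera coordinates R X + t. Camera axes: x right, y down, z forward; pixel columns grow to the right and rows downward; lengths in m; the calibration is good to about 2 mm. A picture is of the moment at which its call begins.
A pose or a line that the arm cannot do raises robot.IKError and nothing moves.
- robot.close_job(): hands the job in; it is judged then, once.
The state is a dict: "t": time; "joint_pos": joint angles; "joint_velocities": joint speeds; "effort": joint torques, N m; "tcp_pos": TCP position; "tcp_rot": TCP orientation; "wrist_force": force on the tool from outside, world axes, zero at the start; "torque": the same for the moment, N m; "opening": opening from 0.0 (shut) to 1.0 (fully open); "gripper_force": force on a finger pad.
Only numpy, scipy, OpenCV 4.12 (cv2) and the standard library are available. Lean on these libraries where they do the work, as an engineer would, in place of code of your own. Each camera call takes 0.05 s, during which the arm holds its last target. There are 200 camera calls.

### The job

Start the furnace burner from the control box using only the fingertips, picking nothing up: press down the white-barred end of the black rocker to switch the fan on, then push the square blue ignition key all the way in (it stays in), and then press the round brass gas button all the way down and keep it there. The program finishes while still holding the brass button down. Keep to this order, do not press the red stop button, and leave the glass, jars and tools where they are.

Things in the scene. Friction and masses are not known exactly. Their poses are not given: they have to be found in the camera images.
- control_box: green control box with an aluminium top plate, fixed to the bench, 220 (x) x 400 (y) x 60 mm tall; origin at the centre of its underside, on the bench; z up, its -x side faces the robot. The four controls stand on its flat top in one row along its y, 40 mm nearer the robot than its middle, 80 mm apart; which control is in which place changes.
- rocker_base: grey rocker bezel fixed on the box top, 72 (x) x 40 (y) x 8 mm; origin at the centre of its underside (box top); the rocker's long side runs along its x, the white-barred end is at its +x
- rocker_on_end (a point): point on the top face of the black fan rocker (60 x 28 mm paddle, pivot at mid-length), on its white bar, 22 mm from the pivot towards the bezel's +x; moves with the rocker: it starts about 24 mm above the box top and ends about 17 mm above it when pressed down
- fan_rocker (a joint): fan rocker angle, rad: 0 (to 0.04) at the start = off, white-barred end up; 0.32 = fully on, white-barred end down. Needs about 2 to 4 N on the white bar; it stays where it is left.
- key_base: white square bezel of the ignition key, fixed on the box top, 42 x 42 x 10 mm; origin at the centre of its underside (box top)
- key_top (a point): centre of the top face of the square blue ignition key, 28 x 28 mm; 20 mm above the box top when out, 13 mm when fully in; moves with the key
- ignition_key (a joint): travel of the key, m: 0 = out, 0.007 = fully in. Needs about 3 N; no spring, it stays in.
- gas_button_base: black round housing of the gas button, 48 mm across, 12 mm tall, fixed on the box top; origin at the centre of its underside (box top)
- gas_button_top (a point): centre of the top face of the round brass gas button, 32 mm across; about 23 mm above the box top when out, 16 mm when fully down; moves with the button
- gas_button (a joint): travel of the gas button, m: 0 = out, 0.007 = fully down. Sprung: starts to give at about 2 N, 6 N at the bottom, and comes up when let go.
- stop_button_base: yellow round housing of the red stop button, 56 mm across, 12 mm tall, fixed on the box top; origin at the centre of its underside (box top)
- stop_button (a joint): travel of the red stop button (40 mm across, top 23 mm above the box top), m: 0 = out, 0.007 = down. Sprung. Not to be pressed.
- paperweight: green glass paperweight, 54 mm across, 33 mm tall, standing on the rear part of the control box; loose, leave it where it is; origin at the centre of its underside
- brass_stamp: brass stamp with wooden grip, 34 mm across, 36 mm tall, standing on the rear part of the control box; loose, leave it where it is; origin at the centre of its underside
- frit_jar_red: red jar, 60 mm across, 85 mm tall, on the bench in front of the box; loose, leave it where it is; origin at the centre of its underside
- frit_jar_amber: amber glass jar, 60 mm across, 85 mm tall, on the bench in front of the box; loose, leave it where it is; origin at the centre of its underside
- jacks: steel glassblower's jacks, about 200 x 50 x 10 mm, lying on the bench to the right of the box; loose, leave it where it is; origin on its underside
- glass_bowl: amber bowl, 100 mm across, 60 mm tall, on the bench to the left of the box; loose, leave it where it is; origin at the centre of its underside
- wood_paddle: wooden paddle, about 210 x 60 x 16 mm, lying on the bench beyond the box; loose, leave it where it is; origin on its underside

How it is judged:
On the way, in this order (a step that is already met when the one before it is completed fails the run):
1. the fan rocker is on (value of joint fan_rocker above 0.25 rad), for 0.1 s.
2. with the fan on, the blue ignition key is pushed in (value of joint fan_rocker above 0.25 rad and value of joint ignition_key above 0.005 m), for 0.1 s.
3. with fan and ignition on, the brass gas button is pressed down (all of step 2 and value of joint gas_button above 0.005 m), for 0.2 s.
At the end, for the whole second after the job is handed in: Fan rocker on (over 0.25 rad), blue key in (over 5 mm of 7), brass button held down (over 5 mm of 7) by the fingers with more than 1 N, red stop button out (under 2 mm), and every loose thing within 30 mm of its start (all of step 3 and contact force between the fingers and gas_button_base above 1 N and value of joint stop_button below 0.002 m and not (distance of paperweight from where it was at the start of the episode above 0.03 m) and not (distance of brass_stamp from where it was at the start of the episode above 0.03 m) and not (distance of frit_jar_red from where it was at the start of the episode above 0.03 m) and not (distance of frit_jar_amber from where it was at the start of the episode above 0.03 m) and not (distance of jacks from where it was at the start of the episode above 0.03 m) and not (distance of glass_bowl from where it was at the start of the episode above 0.03 m) and not (distance of wood_paddle from where it was at the start of the episode above 0.03 m)); the arm keeps its last pose, push and grip.
It fails at once if the blue key is pushed in before the fan is on (value of joint ignition_key above 0.003 m and value of joint fan_rocker below 0.2 rad).
It fails at once if the gas button is pressed before the ignition key is in (value of joint gas_button above 0.003 m and value of joint ignition_key below 0.004 m).
It fails at once if the red stop button is pressed (value of joint stop_button above 0.003 m).
It fails at once if a loose thing is lifted, carried or knocked more than 30 mm from its place (distance of any of paperweight, brass_stamp, frit_jar_red, frit_jar_amber, jacks, glass_bowl, wood_paddle from where it was at the start of the episode above 0.03 m).
It also fails if it takes over 38 s, if anything falls off the work surface, if the arm or the gripper's body presses on something with over 40 N, if the wrist force passes 120 N, or if a joint passes its speed limit or range.

## Working session

There is one attempt and no reset: what is moved stays moved. The work goes in short steps, each a Python script; the robot and the scene stay as the last script left them, time stands still between calls to the robot, and variables do not carry over. Pictures are saved under pics/ and viewed, at most 10 in all, crops included, and the job is handed in when it is done.

```bash
ls; mkdir -p pics
python3 - <<'E'
from plant import robot
import cv2,numpy as np,pickle
s=robot.sense();print(s['t'],s['tcp_pos'],s['tcp_rot'],s['opening'],robot.nose_length)
F={}
for n in("top","side"):
    f=robot.grab_frame(n);F[n]=f;cv2.imwrite(f"pics/{n}0.png",f["image"][:,:,::-1])
    print(n,f['fx'],f['cx'],f['cy'],f['R'].round(3).tolist() if hasattr(f['R'],'round') else f['R'],f['t'])
pickle.dump(F,open("F.pkl","wb"))
E
```

```text
pics
0.0 [ 0.30350376 -0.60227797  0.24124875] [-3.13962021e+00  6.02158604e-05  4.66806038e-01] 0.996764045909395 0.011
top 502.31255859715026 318.0653673698529 196.95611959942005 [[0.02, -1.0, 0.001], [-0.996, -0.02, -0.086], [0.086, 0.001, -0.996]] [0.0527919  0.55682895 1.09082592]
side 395.4775129889854 324.3914030743488 199.80281380865205 [[0.968, -0.251, 0.017], [-0.181, -0.74, -0.648], [0.175, 0.624, -0.762]] [-0.52365086  0.21768768  0.7747301 ]
```

View pics/top0.png

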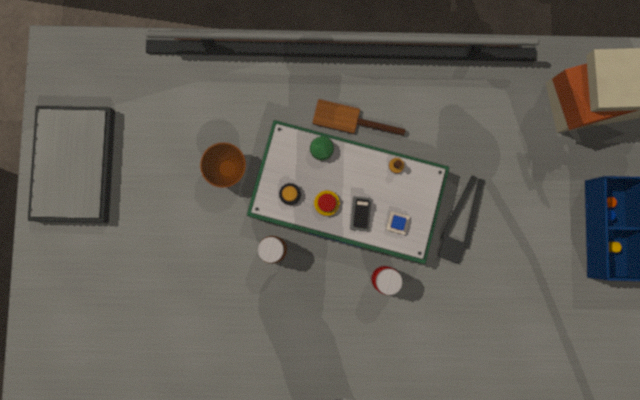

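View pics/side0.png

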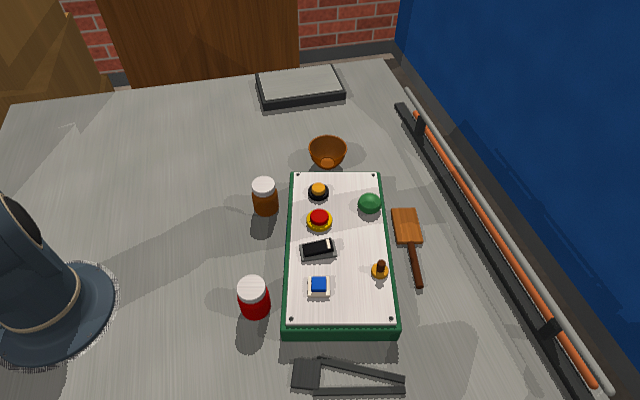

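The top view shows brass (290,193), red stop (327,203), rocker (361,213) with its white bar at the far end (363,203), and the blue key (398,223). The side view shows them in the same order: (318,188), (319,217), (319,248; bar at 330,243) and (319,284). Next I triangulate these points.

```bash
cat > vis.py <<'E'
import cv2,numpy as np
def ray(f,u,v):
    d=f['R'].T@np.array([(u-f['cx'])/f['fx'],(v-f['cy'])/f['fy'],1.]);return -f['R'].T@f['t'],d
def onplane(f,p,z):
    c,d=ray(f,*p);return c+d*(z-c[2])/d[2]
def tri(fs,ps):
    A=np.zeros((3,3));b=np.zeros(3)
    for f,p in zip(fs,ps):
        c,d=ray(f,*p);d/=np.linalg.norm(d);M=np.eye(3)-np.outer(d,d);A+=M;b+=M@c
    return np.linalg.solve(A,b)
def proj(f,X):
    c=f['R']@X+f['t'];return np.array([f['fx']*c[0]/c[2]+f['cx'],f['fy']*c[1]/c[2]+f['cy']])
def blob(f,roi,lo,hi):
    x0,y0,x1,y1=roi;h=cv2.cvtColor(f['image'][y0:y1,x0:x1],cv2.COLOR_RGB2HSV)
    m=cv2.inRange(h,lo,hi);n,l,s,c=cv2.connectedComponentsWithStats(m)
    k=1+np.argmax(s[1:,4]);return c[k]+[x0,y0],s[k],(l==k)
E
python3 - <<'E'
import pickle;from vis import *
F=pickle.load(open("F.pkl","rb"))
rois={'key':((385,208,412,240),(300,268,340,302),(100,120,40),(130,255,255)),
'brass':((275,180,305,208),(300,176,336,203),(8,110,70),(30,255,255)),
'stop':((310,188,343,220),(300,203,338,235),(0,150,60),(7,255,255)),
'bar':((352,196,372,208),(322,236,336,258),(0,0,110),(179,60,255)),
'rock':((345,192,378,235),(296,232,342,265),(0,0,0),(179,110,60))}
for n,(rt,rs,lo,hi) in rois.items():
    ft,fs=F['top'],F['side'];a,sa,_=blob(ft,rt,lo,hi);b,sb,_=blob(fs,rs,lo,hi)
    X=tri([ft,fs],[a,b]);print(n,a.round(1),sa[2:],b.round(1),sb[2:],'tri',X.round(4),'resid',(proj(ft,X)-a).round(1),(proj(fs,X)-b).round(1),'plane',onplane(ft,a,.082).round(4),onplane(fs,b,.082).round(4))
# box plate: top camera
h=cv2.cvtColor(F['top']['image'],cv2.COLOR_RGB2HSV)[110:270,240:455]
m=cv2.inRange(h,(50,70,20),(90,255,255));c=np.vstack(cv2.findContours(m,0,2)[0])
r=cv2.minAreaRect(c);print(r);P=[onplane(F['top'],p+[240,110],.06) for p in cv2.boxPoints(r)]
print(np.round(P,3),[np.linalg.norm(P[i]-P[i-1]).round(3) for i in range(4)])
im=np.hstack([cv2.resize(F['top']['image'][175:245,270:415],None,fx=4,fy=4),]);cv2.imwrite('pics/c1.png',im[:,:,::-1])
E
```

```text
key [398.4 222.4] [ 14  14 144] [318.3 284.1] [ 15  15 217] tri [ 0.5006 -0.1062  0.0748] resid [-0.   0.1] [ 0.1 -0. ] plane [ 0.5006 -0.1051  0.082 ] [ 0.4994 -0.11    0.082 ]
brass [289.2 193.1] [ 16  16 201] [317.9 188.5] [ 15  12 146] tri [0.5576 0.1255 0.0766] resid [-0.   0.2] [ 0.2 -0. ] plane [0.5575 0.1251 0.082 ] [0.5559 0.1209 0.082 ]
stop [326.6 202.3] [ 18  18 226] [318.9 216.3] [ 18  17 208] tri [0.5398 0.0459 0.0791] resid [-0.   0.1] [ 0.1 -0. ] plane [0.5397 0.046  0.082 ] [0.5391 0.0438 0.082 ]
bar [362.1 202.9] [11  5 37] [330.3 242.2] [ 14  20 123] tri [ 0.5418 -0.0285  0.0872] resid [ 0.2 -1.1] [-1.2  0.1] plane [ 0.5399 -0.0286  0.082 ] [ 0.5452 -0.0254  0.082 ]
rock [361.1 215.3] [ 17  30 337] [316.3 248.3] [ 32  20 362] tri [ 0.515  -0.0277  0.0744] resid [ 0.1 -0.3] [-0.4  0. ] plane [ 0.5139 -0.0269  0.082 ] [ 0.5146 -0.0327  0.082 ]
((108.06954956054688, 81.5289535522461), (184.82614135742188, 100.1253662109375), 15.00492000579834)
[[ 0.509  0.218  0.06 ]
 [ 0.72   0.168  0.06 ]
 [ 0.623 -0.22   0.06 ]
 [ 0.415 -0.164  0.06 ]] [np.float64(0.394), np.float64(0.217), np.float64(0.4), np.float64(0.216)]
```

View pics/c1.png

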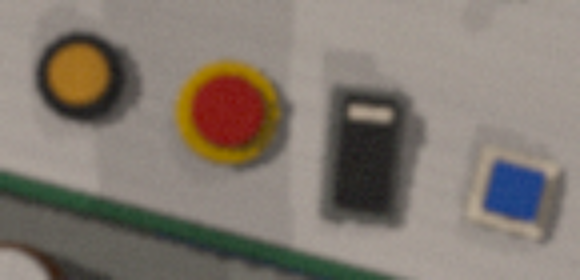

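The crop confirms the layout, left to right: brass, red, rocker with its bar at the top, and blue key. The controls are about 79.5 mm apart in one row (expected 80). The bar sits 22 mm beyond the row line, and the plate measures 217 x 397 mm, so everything agrees. The side-view heights read a few mm low because the blobs include the controls' sides. Next I press the rocker.

```bash
cat > act.py <<'E'
from plant import robot
import numpy as np,cv2
N=robot.nose_length; DOWN=[np.pi,0,0]
def press(xy,zmin,fN,vel=.03,z0=.105):
    """fingertips to z0 over xy, then down until fN or zmin (fingertip heights)"""
    robot.move_straight([*xy,z0+N],vel=.15)
    hit=robot.move_straight([*xy,zmin+N],vel=vel,contact_N=fN)
    s=robot.sense();print('hit',hit,'t',round(s['t'],2),'tip',(s['tcp_pos']-[0,0,N]).round(4),'F',np.round(s['wrist_force'],1));return hit
def up(z=.15):
    p=robot.sense()['tcp_pos'];robot.move_straight([p[0],p[1],z+N],vel=.15)
def pic(cam,name,roi=None,k=1):
    f=robot.grab_frame(cam);im=f['image'][:,:,::-1]
    if roi:im=cv2.resize(im[roi[1]:roi[3],roi[0]:roi[2]],None,fx=k,fy=k)
    cv2.imwrite(f'pics/{name}.png',im);return f
E
python3 - <<'E'
from act import *
robot.grip(0.0,40)
print(robot.sense()['t'])
robot.goto([.543,-.0285,.15+N],DOWN)
s=robot.sense();print(s['t'],s['tcp_pos'],s['tcp_rot'],s['opening'],s['wrist_force'])
press([.543,-.0285],.073,12)
up(); pic('side','s1',(250,140,420,350),2.8)
E
```

```text
0.8667
3.1083 [ 0.54322426 -0.02960872  0.16108333] [ 3.14117328e+00 -3.09458810e-04 -1.80577833e-03] 0.0029521668973244695 [ 0.65739228 -0.09963337 -0.18179385]
hit True t 4.44 tip [ 0.5449 -0.0287  0.0781] F [-1.3 -0.4  6.7]
```

View pics/s1.png

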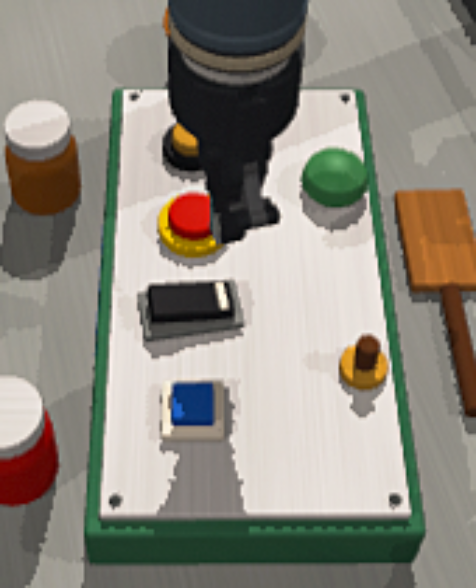

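The rocker's white end is now down in the picture (bar at crop 222,296, near end raised). The fingertip height of 78 mm fits the end stop. I'll repeat the press more firmly to be sure, then press the key.

Run:
```python
from act import *
press([.543,-.0285],.071,25)
up(.12)
robot.move_straight([.5006,-.1062,.12+N],vel=.15)
press([.5006,-.1062],.068,20)
up(); pic('side','s2',(250,140,420,350),2.8)
print(robot.sense()['t'])
```

```text
hit True t 6.45 tip [ 0.5429 -0.0285  0.0783] F [-2.1 -0.4  7.7]
hit True t 8.88 tip [ 0.5005 -0.1062  0.0729] F [-2.4  1.1  8.1]
9.6
```

View pics/s2.png

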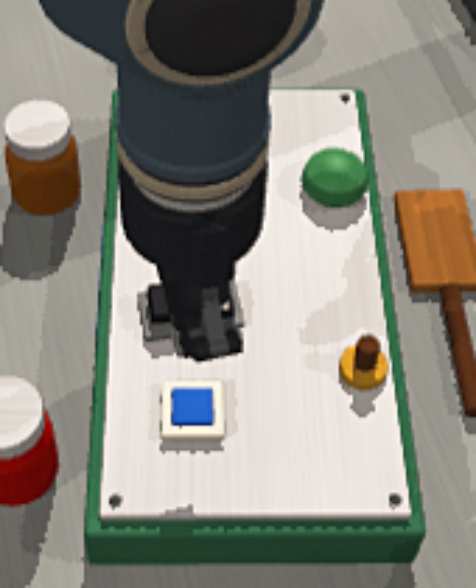

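The key is fully in: the tip stopped at 72.9 mm (expected 73), and the picture shows it flush at crop (192,406). Now the brass button, pressed and held.

Run:
```python
from act import *
robot.move_straight([.5576,.1255,.15+N],vel=.2)
press([.5576,.1255],.070,25)
robot.sleep(.3);s=robot.sense();p=s['tcp_pos'];print(p[2]-N,s['wrist_force'])
robot.move_straight([.5576,.1255,p[2]-.0015],vel=.02,contact_N=25)
robot.sleep(.5);s=robot.sense();print(s['t'],s['tcp_pos']-[0,0,N],s['wrist_force'])
pic('side','s3',(250,140,420,350),2.8)
```

```text
hit True t 12.32 tip [0.5575 0.1255 0.0761] F [-2.2 -1.4  7.3]
0.07608125013931728 [-1.73518061 -0.48942853  6.53368727]
13.375 [0.55757853 0.12552056 0.07598737] [-4.4459575  -1.92311934 12.06327773]
```

View pics/s3.png

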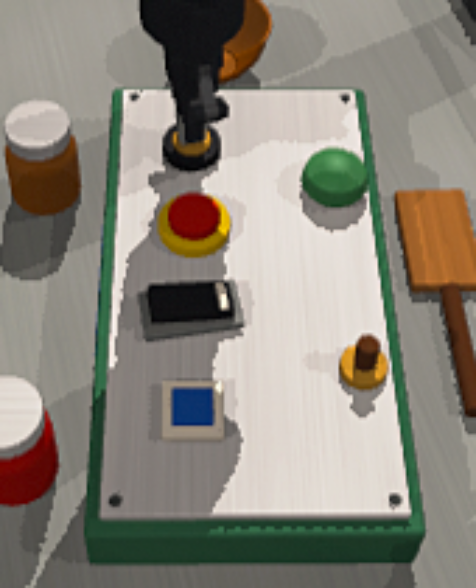

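The brass button is at its bottom: the tip is at 76.0 mm (expected 76) and the arm is holding it with a steady 12 N. The picture shows the rocker on (bar at crop 222,297), the key in (192,406), the red stop button untouched and the loose things that are in view where they were.

```bash
python3 -c "
from plant import robot
print(robot.close_job())"
```

```text
the job is handed in; nothing more can be done
None
```

I handed the job in at about 13 s: fan rocker on, blue key fully in, and the brass button held down with about 12 N; the red stop button was not pressed, and no verdict came back.

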